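Empty a tall parts tube into a picking bin over its lip

TASK

Empty the tall square tube, which stands open on the bench with two bolts and two nuts at its bottom, into the steel picking bin. It is too tall to turn over in one go: lean it over the bin's low front lip with its foot still on the bench and let go, then take hold again low down near the foot and tip it up over the lip until all four parts have dropped into the bin. Gently put the foot of the empty tube back down on the bench, and do not shove the bin or disturb the other things.

Things in the scene. Friction and masses are not known exactly. Their poses are not given: they have to be found in the camera images.
- bin: open grey sheet-steel picking bin, 210 (its x) x 150 mm (y), loose, 1.3 kg. Origin: centre of its underside; +x points level from the low front wall (x = -105 mm, 78 mm high) into the bin. Back wall 115 mm high; the sides slope up from 78 mm at the front to 115 mm at x = -15 mm. Walls and floor 3 mm thick.
- bin_lip (a point): middle of the top of the bin's rolled front lip, 80 mm above the bench; the straight lip runs along the bin's y axis, 144 mm between the sides; bead 6 mm thick. (Furniture to keep the arm clear of: a shelf over the back of the bench, from 0.63 m ahead of the robot, 0.43 m up, and a battery box 0.3 m high, left, from 0.65 m ahead.)
- tube_mid (a point): centre, half-way up, of the tall square white plastic packing tube: 52 x 52 mm outside, 205 mm tall, walls 2.5 mm, closed foot 6 mm thick, open at the top, flat sides; loose, 0.18 to 0.31 kg plus 0.12 kg of parts inside; starts standing upright. z runs from foot to mouth, x and y square to its flat sides.
- tube_foot (a point): centre of the underside of the tube's foot; axes as tube_mid (102.5 mm from it). Leaning at about 30 degrees above level on the lip, the tube stays put and its parts stay at the foot.
- tube_mouth (a point): centre of the tube's open mouth; axes as tube_mid (102.5 mm from it). The parts slide out once the tube points 40 degrees or more below level (friction 0.5 to 0.7); if the mouth is held close over the bin's floor they choke it.
- bolt_long_mid (a point): middle of a hexagon bolt 62 mm long with a 17 mm head; starts loose in the bottom of the tube.
- bolt_short_mid (a point): middle of a hexagon bolt 52 mm long with a 17 mm head; starts loose in the bottom of the tube.
- nut_a_mid (a point): middle of a hexagon nut 18 x 21 x 10 mm; starts loose in the bottom of the tube.
- nut_b_mid (a point): middle of a second, equal nut; starts loose in the bottom of the tube.
- cap: bystander: black square cap of the tube, 58 x 58 x 70 mm, standing aside open side up; origin at the centre of its underside. Not needed.
- spanner: bystander: combination spanner, 132 mm long, 8 mm high, lying flat behind the tube; origin at the centre of its underside.
- tin: bystander: small round tin, 62 mm across, 46 mm high; origin at the centre of its underside.
Things that resemble listed ones, but are neither listed nor needed, are in the scene too. There is more than one size of the part that bears tube_mid; the job needs the largest.

How it is judged:
On the way, in this order (a step that is already met when the one before it is completed fails the run):
1. the tube leans at rest on the bin, its foot on the bench, let go (angle between tube_mid's own z axis and vertical between 0.6 and 1.45 rad and height (world z) of tube_foot below 0.04 m and contact force between tube and bin above 0.2 N and contact force between the fingers and tube below 0.05 N and linear speed of tube below 0.03 m/s), for 0.3 s.
2. the tube, held in its lower half, is tipped over with its mouth pointing down over the bin (angle between tube_mid's own z axis and vertical above 2 rad and z of the grasp point in the frame of tube_mid below 0 m and contact force between the fingers and tube above 1 N and x of tube_mouth in the frame of bin between -0.1 and 0.1 m), for 0.2 s.
At the end, for the whole second after the job is handed in: both bolts and both nuts lie in the bin (middles within its walls, under 50 mm above its underside); the tube is at rest, foot centre under 40 mm above the bench, not mouth down (leaning, standing or lying); the bin is at rest and upright (x of bolt_long_mid in the frame of bin between -0.1 and 0.1 m and y of bolt_long_mid in the frame of bin between -0.072 and 0.072 m and z of bolt_long_mid in the frame of bin between 0 and 0.05 m and x of bolt_short_mid in the frame of bin between -0.1 and 0.1 m and y of bolt_short_mid in the frame of bin between -0.072 and 0.072 m and z of bolt_short_mid in the frame of bin between 0 and 0.05 m and x of nut_a_mid in the frame of bin between -0.1 and 0.1 m and y of nut_a_mid in the frame of bin between -0.072 and 0.072 m and z of nut_a_mid in the frame of bin between 0 and 0.05 m and x of nut_b_mid in the frame of bin between -0.1 and 0.1 m and y of nut_b_mid in the frame of bin between -0.072 and 0.072 m and z of nut_b_mid in the frame of bin between 0 and 0.05 m and height (world z) of tube_foot below 0.04 m and angle between tube_mid's own z axis and vertical below 1.65 rad and linear speed of each of tube, bin below 0.02 m/s and angle between bin's own z axis and vertical below 0.05 rad); the robot touches nothing.
It fails at once if the bin is shoved more than 40 mm (distance of bin from where it was at the start of the episode above 0.04 m).
It fails at once if the tube is flung or dropped (faster than 1.2 m/s) (linear speed of tube above 1.2 m/s).
It fails at once if the cap, spanner or tin is pushed more than 30 mm (distance of any of cap, spanner, tin from where it was at the start of the episode above 0.03 m).
It also fails if it takes over 53 s, if anything falls off the work surface, if the arm or the gripper's body presses on something with over 40 N, if the wrist force passes 120 N, or if a joint passes its speed limit or range.

ROBOT

A 6-joint arm with a two-finger parallel gripper is mounted at the origin on a cart in front of the work surface, level with it; the furniture and walls round the work are solid. World frame = base frame: x ahead of the robot, y to its left, z up, the work surface at z = 0. Lengths are in m, angles in rad, forces in N, time in s.
With the tool pointing down it reaches from about 0.3 to 0.775 m from the base axis. Payload 14.6 kg.
Tool frame: the origin (TCP) lies midway between the tips of the shut fingers; the grasp point (between the pads) lies 19 mm behind it; z points along the fingers, y is the line along which they close (so a half turn about z gives the same grasp; the last joint's range is limited). The gripper opens to 94 mm and grips with 3 to 60 N. Pads are 16 mm wide; open, the fingers measure 119 mm over their backs; the gripper's body (75 mm by 177 mm) begins 78 mm behind the grasp point.
Start: joints at [-1.17, 0.3, 1.521, -0, 1.321, -0.067], TCP at [0.248, -0.491, 0.205] pointing down, gripper open.
Joint ranges: [-3.03, 3.03], [-0.79, 2.21], [0.23, 2.52], [-1.04, 4.18], [0, 3.07], [-2.55, 2.55]. Speed limits (rad/s): [2.22, 2.22, 2.57, 3.14, 3.14, 3.14].

INTERFACE

Orientations are given as [roll, pitch, yaw] about the fixed x, y, z axes, in that order (R = Rz(yaw) Ry(pitch) Rx(roll)).
In Python, from station import ctrl gives the robot as it stands. The module is installed in compiled form; this text tells all that it offers.
- The arm moves only by the tool servo_tool, never from a script. Its argument "plan" is a list of rows, each a list of 7 numbers: the opening in per cent of the stroke, from 0 (shut) to 100 (fully open), then the shift along the tool's x, y, z in m, then the turn, a rotation vector about the tool's x, y, z in rad. A call has exactly 8 rows; each row shifts and turns the commanded pose from where the row before left it, along the tool's axes as they then stand; what a row does not reach is not made up. A row lasts 1/8 s, in which the tool goes at most 62.5 mm and 10.7 degrees, less where a joint would pass 70% of its speed; a pose out of reach is approached as far as the arm can. A call with a gripper value outside its range is refused whole. The fingers move at their own pace and stop on an object; "force" is the grip in N (left out, the last holds). Time passes only in rows, so rows that do not move let the fingers close, or fill a call up. It gives the time, the measured TCP pose, the force, the opening and the grip force at its end, in the units of the state.
- ctrl.get_obs(): the state, without advancing time (a new reading comes with each control period).
- ctrl.camera(name): name is "side" or "top"; returns a dict with "pixels" (480x640x3 uint8, red, green, blue), "z_map" (480x640 float32, m along the optical axis (not along the pixel's ray), 0 where there is no reading), "mtx" (3x3 intrinsics, pixels), "dist" ([k1, k2, p1, p2, k3] as OpenCV has them; the pictures are not rectified), "pose" (4x4, takes a point from camera to world coordinates). Camera axes: x right, y up, looking along -z (the intrinsics and any distortion apply to the point x, -y, -z); pixel columns grow to the right and rows downward; lengths in m; the calibration is good to about 2 mm. A picture is of the moment at which its call begins.
- ctrl.hand_in(): hands the job in; it is judged then, once.
The state is a dict: "time_s": time; "qpos": joint angles; "joint_vel": joint speeds; "tau": joint torques, N m; "ee_pos": TCP position; "eef_rot": TCP orientation; "force": force on the tool from outside, world axes, zero at the start; "moment": the same for the moment, N m; "grip_width": finger opening in m; "grip_force": force on a finger pad.
Only numpy, scipy, OpenCV 4.12 (cv2) and the standard library are available. Lean on these libraries where they do the work, as an engineer would, in place of code of your own. Each camera call takes 0.05 s, during which the arm holds its last target. There are 200 camera calls.

## Working session

There is one attempt and no reset: what is moved stays moved. The work goes in short steps, Python scripts to look and compute and a tool call to move; the robot and the scene stay as the last step left them, time stands still between calls to the robot, and variables do not carry over. Pictures are saved under pics/ and viewed, at most 13 in all, crops included, and the job is handed in when it is done.

Besides the shell and the picture viewer there is one more tool, called after "Call:" as name(argument=value, ...) on one line, values as JSON. servo_tool: Moves the arm, as the interface text tells. Its arguments: {"type":"object","properties":{"plan":{"type":"array","items":{"type":"array","items":{"type":"number"}}},"force":{"type":"number"}},"required":["plan"]}

```bash
mkdir -p pics; cat > h.py <<'E'
import numpy as np, cv2
from station import ctrl
from scipy.spatial.transform import Rotation as R
def shot(n,f=None):
    c=ctrl.camera(n)
    np.savez(f'{n}.npz',**{k:np.array(v) for k,v in c.items()})
    if f: cv2.imwrite('pics/'+f,np.array(c['pixels'])[:,:,::-1])
    return c
def cloud(c):
    z=np.array(c['z_map']); H,W=z.shape
    u,v=np.meshgrid(np.arange(W),np.arange(H))
    p=cv2.undistortPoints(np.stack([u,v],-1).reshape(-1,1,2).astype(np.float64),np.array(c['mtx'],float),np.array(c['dist'],float)).reshape(H,W,2)
    P=np.stack([p[...,0]*z,-p[...,1]*z,-z,np.ones_like(z)],-1)@np.array(c['pose']).T
    P=P[...,:3]; P[z==0]=np.nan
    return P
E
python3 - <<'E'
from h import *
o=ctrl.get_obs(); print(o)
for n in('side','top'):
    c=shot(n,n+'0.png'); print(n,np.round(c['pose'],3).tolist(),c['mtx'],c['dist'])
E
```

```text
{'time_s': 0.0, 'qpos': array([-1.16957687e+00,  3.00493316e-01,  1.52158204e+00,  7.50346450e-06,
        1.32072821e+00, -6.65810779e-02]), 'joint_vel': array([-0.00024678,  0.00058063, -0.0005219 ,  0.00052463,  0.00110658,
        0.00018407]), 'tau': array([-1.50591990e-03, -5.31821108e+01, -3.52735233e+01,  7.07901525e-02,
        2.45206797e-02, -3.68955239e-05]), 'ee_pos': array([ 0.24791051, -0.49065455,  0.20487375]), 'eef_rot': array([-3.14038491e+00, -8.78161249e-05,  4.67798618e-01]), 'force': array([-0.14010935, -0.01125416, -0.56506712]), 'moment': array([0.01044976, 0.03086178, 0.01133614]), 'grip_force': 0.0, 'grip_width': 0.09387507492998434}
side [[0.999, -0.034, 0.005, 0.548], [0.027, 0.677, -0.736, -0.744], [0.021, 0.736, 0.677, 0.803], [0.0, 0.0, 0.0, 1.0]] [[557.48300508   0.         321.73948212]
 [  0.         557.48300508 229.01542107]
 [  0.           0.           1.        ]] [-0.08605331  0.          0.          0.          0.        ]
top [[0.002, 0.998, -0.067, 0.487], [-1.0, 0.001, -0.018, -0.032], [-0.018, 0.067, 0.998, 1.136], [0.0, 0.0, 0.0, 1.0]] [[487.31800152   0.         325.18929625]
 [  0.         487.31800152 238.19778062]
 [  0.           0.           1.        ]] [-0.05753517  0.          0.          0.          0.        ]
```

View pics/top0.png

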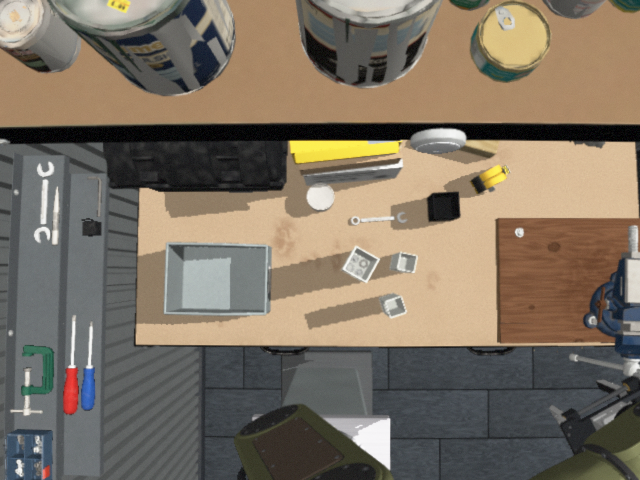

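View pics/side0.png

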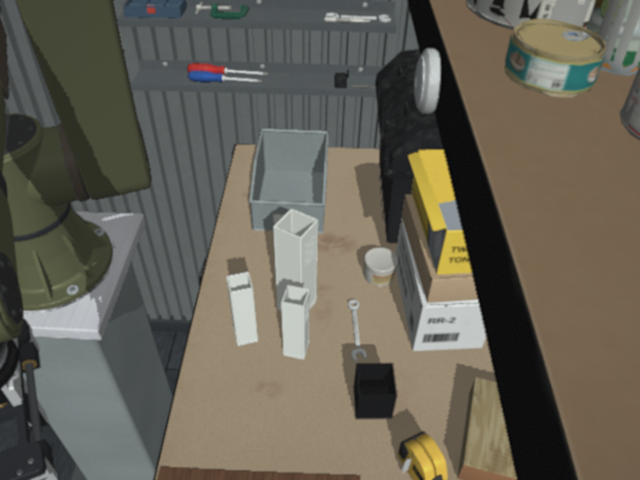

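The top view shows the large tube's mouth at about (361,263), turned about 30°. Two smaller decoys stand at (404,262) and (394,305). The bin is at (217,279) with its low front wall on the right (column ~269). The spanner is at (378,219), the cap at (444,207) and the tin at (319,197).

```bash
python3 - <<'E'
from h import *
for n in('top','side'):
    P=cloud(np.load(n+'.npz'))
    x,y,z=P[...,0],P[...,1],P[...,2]
    def box(name,m,rect=True):
        q=P[m]; 
        if len(q)<5: print(n,name,len(q));return
        r=cv2.minAreaRect(q[:,:2].astype(np.float32))
        print(n,name,len(q),'min',q.min(0).round(3),'max',q.max(0).round(3),'rect',np.round(r[0],3),np.round(r[1],3),round(r[2],1))
    w=(x>.3)&(x<.62)
    bench=w&(y>-.35)&(y<.4)&(abs(z)<.008)
    print(n,'bench z',np.nanmedian(z[bench]))
    box('tubetop',w&(z>.19)&(z<.225)&(y>-.3)&(y<.1))
    box('allmid',w&(z>.1)&(z<.185)&(y>-.3)&(y<-.05))
    box('tubebody',w&(z>.03)&(z<.21)&(y>-.13)&(y<-.04))
    b=w&(y>.02)&(y<.45)
    box('bin>.1',b&(z>.1)&(z<.13)); box('bin>.07',b&(z>.07)&(z<.13)); box('binall',b&(z>.03)&(z<.13))
    f=b&(z>.07)&(z<.085); q=P[f]; lo=q[:,1].min(); s=q[q[:,1]<lo+.02]
    box('lip',f&(y<lo+.015))
    box('spanner',(x>.5)&(x<.65)&(y>-.2)&(y<0)&(z>.005)&(z<.02))
E
```

```text
top bench z 0.00021475667161796608
top tubetop 161 min [ 0.466 -0.118  0.19 ] max [ 0.535 -0.049  0.209] rect [ 0.5   -0.084] [0.052 0.052] 60.9
top allmid 459 min [ 0.393 -0.2    0.1  ] max [ 0.533 -0.052  0.185] rect [ 0.468 -0.118] [0.141 0.135] 77.1
top tubebody 438 min [ 0.465 -0.118  0.031] max [ 0.535 -0.049  0.209] rect [ 0.5   -0.083] [0.053 0.052] 60.9
top bin>.1 732 min [0.395 0.158 0.1  ] max [0.547 0.328 0.125] rect [0.471 0.243] [0.168 0.152] 89.2
top bin>.07 1449 min [0.392 0.113 0.07 ] max [0.547 0.328 0.125] rect [0.47  0.221] [0.214 0.153] 89.0
top binall 2159 min [0.392 0.113 0.03 ] max [0.547 0.328 0.125] rect [0.47 0.22] [0.214 0.153] 88.8
top lip 222 min [0.392 0.113 0.073] max [0.543 0.128 0.085] rect [0.467 0.12 ] [0.014 0.151] 89.6
top spanner 377 min [ 0.501 -0.2    0.005] max [ 0.648 -0.002  0.02 ] rect [ 0.573 -0.101] [0.147 0.197] 0.9
side bench z 0.0012954491167522786
side tubetop 691 min [ 0.465 -0.12   0.19 ] max [ 0.535 -0.051  0.208] rect [ 0.501 -0.084] [0.056 0.054] 62.0
side allmid 3412 min [ 0.393 -0.203  0.1  ] max [ 0.535 -0.05   0.185] rect [ 0.468 -0.119] [0.145 0.135] 78.2
side tubebody 3169 min [ 0.465 -0.121  0.03 ] max [ 0.535 -0.049  0.208] rect [ 0.501 -0.084] [0.056 0.055] 59.5
side bin>.1 825 min [0.393 0.155 0.1  ] max [0.548 0.332 0.123] rect [0.47  0.244] [0.176 0.154] 89.1
side bin>.07 2148 min [0.392 0.109 0.07 ] max [0.548 0.332 0.123] rect [0.47  0.221] [0.222 0.154] 89.1
side binall 3988 min [0.392 0.109 0.03 ] max [0.548 0.332 0.123] rect [0.47  0.221] [0.222 0.154] 89.1
side lip 382 min [0.393 0.109 0.07 ] max [0.545 0.124 0.085] rect [0.469 0.116] [0.152 0.014] 0.4
side spanner 523 min [ 0.501 -0.2    0.005] max [ 0.65  -0.002  0.02 ] rect [ 0.584 -0.105] [0.218 0.124] 78.1
```

```bash
python3 - <<'E'
import cv2
a=cv2.imread('pics/top0.png');b=cv2.imread('pics/side0.png')
A=cv2.resize(a[225:335,240:430],None,fx=4,fy=4,interpolation=cv2.INTER_CUBIC)
cv2.imwrite('pics/ctop.png',A)
E
```

```text
(no output)
```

View pics/ctop.png

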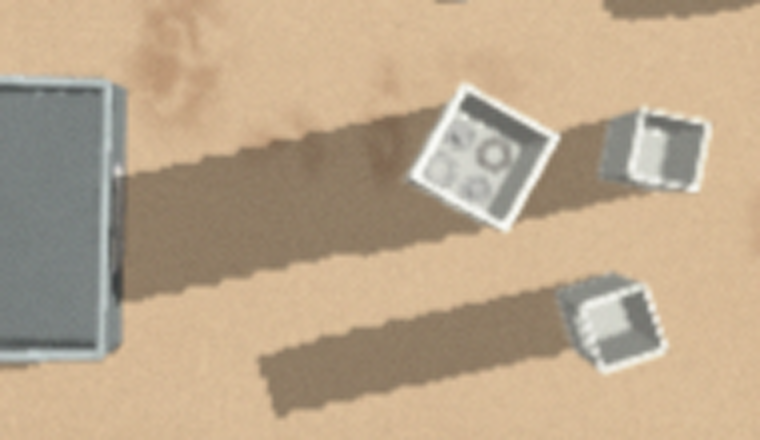

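```bash
cat >> h.py <<'E'
from scipy.spatial.transform import Slerp
def cur():
    o=ctrl.get_obs(); return np.array(o['ee_pos']),R.from_euler('xyz',o['eef_rot'])
def tool(az,tilt):
    """tool down with tool x along azimuth az (deg), then tipped tilt deg so it points towards az"""
    return R.from_euler('z',az,degrees=True)*R.from_euler('x',180,degrees=True)*R.from_euler('y',tilt,degrees=True)
def tcp(g,Rt): return np.array(g)+.019*Rt.apply([0,0,1])
def plan(wps,start=None):
    """wps: (grip%, pos, R, rows); prints rounded rows, re-aiming each row from the rounded pose"""
    p,r=start or cur(); rows=[]
    for g,P,Q,n in wps:
        p0,r0=p,r; s=Slerp([0,1],R.concatenate([r0,Q]))
        for k in range(1,n+1):
            d=r.inv().apply(p0+(np.array(P)-p0)*k/n-p); d=np.round(d,3)
            w=np.round((r.inv()*s([k/n])[0]).as_rotvec(),2)
            rows.append([g]+[round(float(v),3)+0 for v in (*d,*w)])
            p=p+r.apply(d); r=r*R.from_rotvec(w)
    while len(rows)%8: rows.append([rows[-1][0]]+[0]*6)
    for i in range(0,len(rows),8): print(rows[i:i+8])
    return p,r
def say():
    o=ctrl.get_obs();p,r=cur();print(round(o['time_s'],2),p.round(3),'z',r.apply([0,0,1]).round(3),'y',r.apply([0,1,0]).round(3),'q',np.round(o['qpos'],2),'F',np.round(o['force'],1),o['grip_width'],o['grip_force'])
E
python3 - <<'E'
from h import *
P=cloud(np.load('top.npz'));x,y,z=P[...,0],P[...,1],P[...,2]
for m in ((x>.46)&(x<.56)&(y<-.12)&(y>-.22),(x>.37)&(x<.45)&(y<-.08)&(y>-.22)):
    q=P[m&(z>.08)]; print('decoy',q.min(0).round(3),q.max(0).round(3))
Rt=tool(61,35); g=np.array([.5,-.084,.14]); T=tcp(g,Rt); pre=T-.12*Rt.apply([0,0,1]); print(pre,T)
p,r=cur()
e=plan([(100,[.30,-.40,.27],r,3),(100,[.44,-.2,.27],tool(61,0),6),(100,pre,Rt,5),(100,pre,Rt,2)]); print(e[0])
E
```

```text
decoy [ 0.485 -0.2    0.081] [ 0.526 -0.16   0.147]
decoy [ 0.393 -0.176  0.081] [ 0.437 -0.134  0.145]
[ 0.47191439 -0.13466779  0.22273436] [ 0.50528343 -0.07446844  0.12443611]
[[100, 0.029, -0.019, -0.022, 0.0, 0.0, 0.0], [100, 0.029, -0.019, -0.021, 0.0, 0.0, 0.0], [100, 0.029, -0.02, -0.022, 0.0, 0.0, 0.0], [100, 0.036, -0.019, 0.0, 0.0, 0.0, -0.1], [100, 0.038, -0.016, 0.0, 0.0, 0.0, -0.1], [100, 0.039, -0.011, 0.0, 0.0, 0.0, -0.1], [100, 0.04, -0.008, 0.0, 0.0, 0.0, -0.1], [100, 0.04, -0.004, 0.0, 0.0, 0.0, -0.1]]
[[100, 0.041, 0.001, 0.0, 0.0, 0.0, -0.1], [100, 0.014, -0.001, 0.009, 0.0, 0.12, 0.0], [100, 0.014, -0.001, 0.012, 0.0, 0.12, 0.0], [100, 0.012, 0.0, 0.012, 0.0, 0.13, 0.0], [100, 0.01, -0.001, 0.014, 0.0, 0.12, 0.0], [100, 0.008, -0.001, 0.016, 0.0, 0.12, 0.0], [100, 0.0, 0.0, 0.0, 0.0, 0.0, 0.0], [100, 0.0, 0.0, -0.001, 0.0, 0.0, 0.0]]
[ 0.47166127 -0.13475758  0.22318932]
```

Call:
servo_tool(plan=[[100, 0.029, -0.019, -0.022, 0, 0, 0], [100, 0.029, -0.019, -0.021, 0, 0, 0], [100, 0.029, -0.02, -0.022, 0, 0, 0], [100, 0.036, -0.019, 0, 0, 0, -0.1], [100, 0.038, -0.016, 0, 0, 0, -0.1], [100, 0.039, -0.011, 0, 0, 0, -0.1], [100, 0.04, -0.008, 0, 0, 0, -0.1], [100, 0.04, -0.004, 0, 0, 0, -0.1]], force=60)

```text
time_s: 1.1
ee_pos: [0.4169, -0.2321, 0.2703]
eef_rot: [-3.141, -0.0, 0.971]
force: [0.1, -1.4, 0.2]
grip_width: 0.0943
grip_force: 0.0
```

Call:
servo_tool(plan=[[100, 0.041, 0.001, 0, 0, 0, -0.1], [100, 0.014, -0.001, 0.009, 0, 0.12, 0], [100, 0.014, -0.001, 0.012, 0, 0.12, 0], [100, 0.012, 0, 0.012, 0, 0.13, 0], [100, 0.01, -0.001, 0.014, 0, 0.12, 0], [100, 0.008, -0.001, 0.016, 0, 0.12, 0], [100, 0, 0, 0, 0, 0, 0], [100, 0, 0, 0, 0, 0, 0]])

```text
time_s: 2.1
ee_pos: [0.4721, -0.1348, 0.2231]
eef_rot: [3.141, -0.607, 1.068]
force: [-0.6, -0.3, 0.4]
grip_width: 0.0938
grip_force: 0.0
```

```bash
python3 - <<'E'
from h import *
say()
Rt=tool(61,35); T=tcp([.5,-.084,.14],Rt)
plan([(100,T,Rt,6),(100,T,Rt,2)])
E
```

```text
2.1 [ 0.472 -0.135  0.223] z [ 0.275  0.5   -0.821] y [ 0.876 -0.482  0.001] q [-0.67  0.17  1.75  0.61  1.37 -0.34] F [-0.6 -0.3  0.4] 0.0937721652415863 0.0
[[100, 0.0, 0.0, 0.02, 0.0, 0.0, 0.0], [100, 0.0, 0.0, 0.02, 0.0, 0.0, 0.0], [100, 0.0, 0.0, 0.02, 0.0, 0.0, 0.0], [100, 0.0, 0.0, 0.02, 0.0, 0.0, 0.0], [100, 0.0, 0.0, 0.02, 0.0, 0.0, 0.0], [100, 0.0, 0.0, 0.02, 0.0, 0.0, 0.0], [100, 0.0, 0.0, 0.0, 0.0, 0.0, 0.0], [100, 0.0, 0.0, 0.0, 0.0, 0.0, 0.0]]
```

Call:
servo_tool(plan=[[100, 0, 0, 0.02, 0, 0, 0], [100, 0, 0, 0.02, 0, 0, 0], [100, 0, 0, 0.02, 0, 0, 0], [100, 0, 0, 0.02, 0, 0, 0], [100, 0, 0, 0.02, 0, 0, 0], [100, 0, 0, 0.02, 0, 0, 0], [100, 0, 0, 0, 0, 0, 0], [45, 0, 0, 0, 0, 0, 0]])

```text
time_s: 3.1
ee_pos: [0.5055, -0.0746, 0.1253]
eef_rot: [3.14, -0.609, 1.069]
force: [-0.5, 0.0, 0.2]
grip_width: 0.0868
grip_force: 0.0
```

Call:
servo_tool(plan=[[40, 0, 0, 0, 0, 0, 0], [40, 0, 0, 0, 0, 0, 0], [40, 0, 0, 0, 0, 0, 0], [40, 0, 0, 0, 0, 0, 0], [40, 0, 0, 0, 0, 0, 0], [40, 0, 0, 0, 0, 0, 0], [40, 0, 0, 0, 0, 0, 0], [40, 0, 0, 0, 0, 0, 0]], force=60)

```text
time_s: 4.1
ee_pos: [0.5052, -0.0742, 0.1244]
eef_rot: [3.141, -0.61, 1.068]
force: [-2.1, -2.1, 4.0]
grip_width: 0.0518
grip_force: 60.0
```

```bash
python3 - <<'E'
from h import *
say()
p,r=cur()
# tube pose in tool: axis through (.5,-.084), upright, x along az 61
zt=np.array([0,0,1.]); g=p-.019*r.apply([0,0,1]); print('grasp',g)
# tube frame: foot centre at (.5,-.084,0), R yaw61
Rt=R.from_euler('z',61,degrees=True); f=np.array([.5,-.084,0])
rel=(Rt.inv()*r); prel=Rt.inv().apply(p-f)
B=R.from_euler('z',-1,degrees=True)  # bin yaw 89 -> dir 'into bin' = B*(0,1,0)
def pose(lean,piv,lift=0):
    # lean deg from vertical toward bin, pivot edge point on bench
    Q=B*R.from_euler('x',-lean,degrees=True)*R.from_euler('z',90,degrees=True) # tube x toward bin when lean=0
    foot=np.array(piv)+[0,0,lift]-Q.apply([.026,0,0])
    return foot+Q.apply(prel), Q*rel
lip=np.array([.469,.115,.08]); piv=lip-B.apply([0,.1386+.004,0]); piv[2]=0; print('piv',piv)
w=[]
a=pose(0,piv,.012)
up=p+[0,0,.012]
w=[(40,up,r,2),(40,*a,6)]
for L,n in((15,3),(30,3),(45,3),(57,3)): w.append((40,*pose(L,piv,.012 if L<45 else .006),n))
w.append((40,*pose(59,piv,.002),2))
w.append((40,*pose(60,piv,0),2))
e=plan(w);print(e[0],e[1].apply([0,0,1]))
E
```

```text
4.1 [ 0.505 -0.074  0.124] z [ 0.276  0.502 -0.82 ] y [ 0.876 -0.482  0.   ] q [-0.53  0.3   1.85  0.69  1.12 -0.38] F [-2.1 -2.1  4. ] 0.05183439883219595 59.96142268180847
grasp [ 0.49994271 -0.0837842   0.13993671]
piv [ 0.46651129 -0.02757828  0.        ]
[[40, 0.003, 0.0, -0.005, 0.0, 0.0, 0.0], [40, 0.004, 0.0, -0.005, 0.0, 0.0, 0.0], [40, 0.001, -0.008, 0.001, 0.05, 0.0, -0.07], [40, 0.002, -0.008, 0.001, 0.04, 0.0, -0.06], [40, 0.002, -0.008, 0.002, 0.05, 0.0, -0.07], [40, 0.003, -0.008, 0.002, 0.05, 0.0, -0.07], [40, 0.003, -0.007, 0.002, 0.04, 0.0, -0.06], [40, 0.004, -0.007, 0.003, 0.05, 0.0, -0.07]]
[[40, 0.009, 0.0, 0.006, 0.0, -0.09, 0.0], [40, 0.009, 0.0, 0.006, 0.0, -0.08, 0.0], [40, 0.01, 0.0, 0.004, 0.0, -0.09, 0.0], [40, 0.009, 0.0, 0.006, 0.0, -0.09, 0.0], [40, 0.009, 0.0, 0.006, 0.0, -0.09, 0.0], [40, 0.01, 0.0, 0.005, 0.0, -0.08, 0.0], [40, 0.009, 0.0, 0.008, 0.0, -0.09, 0.0], [40, 0.009, 0.0, 0.008, 0.0, -0.09, 0.0]]
[[40, 0.011, 0.0, 0.006, 0.0, -0.09, 0.0], [40, 0.007, 0.0, 0.005, 0.0, -0.07, 0.0], [40, 0.008, 0.0, 0.005, 0.0, -0.07, 0.0], [40, 0.007, 0.0, 0.004, 0.0, -0.06, 0.0], [40, 0.003, 0.0, 0.003, 0.0, -0.02, 0.0], [40, 0.003, 0.0, 0.002, 0.0, -0.02, 0.0], [40, 0.001, 0.0, 0.002, 0.0, -0.01, 0.0], [40, 0.001, 0.0, 0.001, 0.0, -0.01, 0.0]]
[0.46799286 0.07242414 0.07542846] [-0.00644281 -0.42590301 -0.90474588]
```

Call:
servo_tool(plan=[[40, 0.003, 0, -0.005, 0, 0, 0], [40, 0.004, 0, -0.005, 0, 0, 0], [40, 0.001, -0.008, 0.001, 0.05, 0, -0.07], [40, 0.002, -0.008, 0.001, 0.04, 0, -0.06], [40, 0.002, -0.008, 0.002, 0.05, 0, -0.07], [40, 0.003, -0.008, 0.002, 0.05, 0, -0.07], [40, 0.003, -0.007, 0.002, 0.04, 0, -0.06], [40, 0.004, -0.007, 0.003, 0.05, 0, -0.07]])

```text
time_s: 5.1
ee_pos: [0.466, -0.0424, 0.1362]
eef_rot: [-3.141, -0.61, 1.558]
force: [-0.2, 0.5, -2.8]
grip_width: 0.0518
grip_force: 60.0
```

Call:
servo_tool(plan=[[40, 0.009, 0, 0.006, 0, -0.09, 0], [40, 0.009, 0, 0.006, 0, -0.08, 0], [40, 0.01, 0, 0.004, 0, -0.09, 0], [40, 0.009, 0, 0.006, 0, -0.09, 0], [40, 0.009, 0, 0.006, 0, -0.09, 0], [40, 0.01, 0, 0.005, 0, -0.08, 0], [40, 0.009, 0, 0.008, 0, -0.09, 0], [40, 0.009, 0, 0.008, 0, -0.09, 0]])

```text
time_s: 6.1
ee_pos: [0.4675, 0.0404, 0.112]
eef_rot: [3.141, 0.092, 1.556]
force: [-0.4, -0.5, -3.9]
grip_width: 0.0517
grip_force: 60.0
```

```bash
python3 - <<'E'
from h import *
say(); shot('side','side1.png'); P=cloud(np.load('side.npz'))
E
```

```text
6.1 [0.468 0.04  0.112] z [-0.001 -0.092 -0.996] y [ 1.    -0.015  0.001] q [ 0.06  0.24  1.84 -0.1   1.07  0.13] F [-0.4 -0.5 -3.9] 0.05168403931454834 59.95487451553345
```

View pics/side1.png

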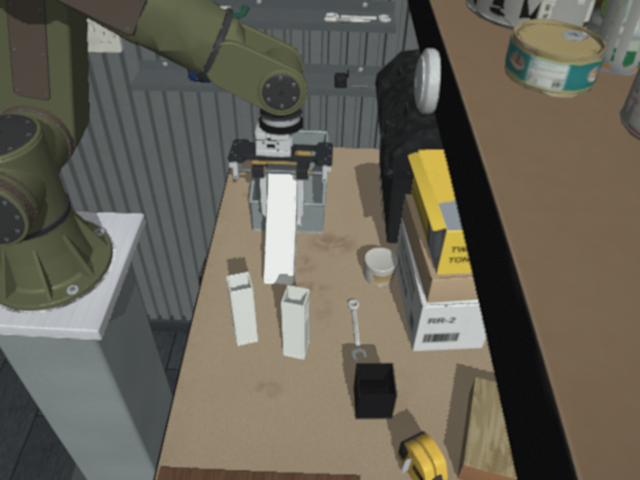

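The tube, pixels (268–296, 175–280), is held and leans squarely toward the bin. The neighbours are untouched, so I'll carry on with the lean.

Call:
servo_tool(plan=[[40, 0.011, 0, 0.006, 0, -0.09, 0], [40, 0.007, 0, 0.005, 0, -0.07, 0], [40, 0.008, 0, 0.005, 0, -0.07, 0], [40, 0.007, 0, 0.004, 0, -0.06, 0], [40, 0.003, 0, 0.003, 0, -0.02, 0], [40, 0.003, 0, 0.002, 0, -0.02, 0], [40, 0.001, 0, 0.002, 0, -0.01, 0], [40, 0.001, 0, 0.001, 0, -0.01, 0]])

```text
time_s: 7.15
ee_pos: [0.4682, 0.0725, 0.0759]
eef_rot: [3.141, 0.44, 1.555]
force: [-2.2, 5.5, 5.6]
grip_width: 0.0522
grip_force: 60.0
```

```bash
python3 - <<'E'
from h import *
say()
P=cloud(shot('side')); x,y,z=P[...,0],P[...,1],P[...,2]
m=(x>.43)&(x<.51)&(y>-.06)&(y<.05)&(z>.015)&(z<.2)
q=P[m]; 
for lo in np.arange(-.06,.05,.015):
    s=q[(q[:,1]>lo)&(q[:,1]<lo+.015)]
    if len(s)>5: print(round(lo,3),len(s),s.min(0).round(3),s.max(0).round(3))
E
```

```text
7.15 [0.468 0.073 0.076] z [-0.006 -0.426 -0.905] y [ 1.    -0.015  0.   ] q [ 0.31  0.39  1.79 -0.46  1.15  0.56] F [-2.2  5.5  5.6] 0.05221061261728937 59.96810495853424
-0.06 177 [ 0.439 -0.054  0.033] [ 0.491 -0.045  0.057]
-0.045 339 [ 0.44  -0.045  0.015] [ 0.492 -0.03   0.063]
-0.03 270 [ 0.439 -0.03   0.02 ] [ 0.493 -0.015  0.072]
-0.015 254 [ 0.44  -0.015  0.017] [ 0.493 -0.     0.081]
0.0 274 [0.44  0.    0.018] [0.493 0.015 0.09 ]
0.015 254 [0.441 0.015 0.033] [0.494 0.03  0.098]
0.03 261 [0.441 0.03  0.037] [0.494 0.045 0.104]
0.045 83 [0.441 0.045 0.098] [0.493 0.05  0.109]
```

Call:
servo_tool(plan=[[60, 0, 0, 0, 0, 0, 0], [100, 0, 0, 0, 0, 0, 0], [100, 0, 0, 0, 0, 0, 0], [100, 0, 0, 0, 0, 0, 0], [100, 0, 0, -0.015, 0, 0, 0], [100, 0, 0, -0.03, 0, 0, 0], [100, 0, 0, -0.04, 0, 0, 0], [100, 0, 0, -0.04, 0, 0, 0]])

```text
time_s: 8.2
ee_pos: [0.4686, 0.1266, 0.1906]
eef_rot: [3.141, 0.439, 1.556]
force: [-0.2, -0.2, -0.3]
grip_width: 0.0944
grip_force: 0.0
```

```bash
python3 - <<'E'
from h import *
say()
P=cloud(shot('side','side2.png')); x,y,z=P[...,0],P[...,1],P[...,2]
q=P[(x>.42)&(x<.52)&(y>-.07)&(y<.10)&(z>.013)&(z<.2)]
print(q.min(0),q.max(0))
# top face points: max z in y slices
t=[]
for lo in np.arange(-.045,.09,.01):
    s=q[(q[:,1]>lo)&(q[:,1]<lo+.01)]; s=s[s[:,2]>s[:,2].max()-.006]; t.append([s[:,1].mean(),s[:,2].mean(),s[:,0].min(),s[:,0].max()])
t=np.array(t); print(t.round(4)); k=np.polyfit(t[:,0],t[:,1],1); print('elev',np.degrees(np.arctan(k[0])),k)
E
```

```text
8.2 [0.469 0.127 0.191] z [-0.006 -0.425 -0.905] y [ 1.    -0.015  0.   ] q [ 0.41  0.29  1.63 -0.4   1.42  0.52] F [-0.2 -0.2 -0.3] 0.0943758041274558 0.0
[ 0.4398147  -0.05258582  0.0131836 ] [0.49558207 0.09997196 0.1344558 ]
[[-0.0374  0.0573  0.442   0.4919]
 [-0.028   0.0616  0.4413  0.4914]
 [-0.0176  0.0679  0.4406  0.4926]
 [-0.0085  0.0725  0.4417  0.4925]
 [ 0.0027  0.0799  0.4466  0.4919]
 [ 0.0115  0.0837  0.4424  0.4931]
 [ 0.0213  0.0888  0.4417  0.4926]
 [ 0.0328  0.0966  0.4425  0.4937]
 [ 0.0428  0.1026  0.4455  0.4893]
 [ 0.0522  0.1068  0.4429  0.4944]
 [ 0.0621  0.112   0.4442  0.4938]
 [ 0.0715  0.1172  0.4436  0.4932]
 [ 0.0816  0.1223  0.4426  0.4948]
 [ 0.0914  0.1276  0.4438  0.4942]]
elev 28.909540403675607 [0.55224693 0.07769457]
```

View pics/side2.png

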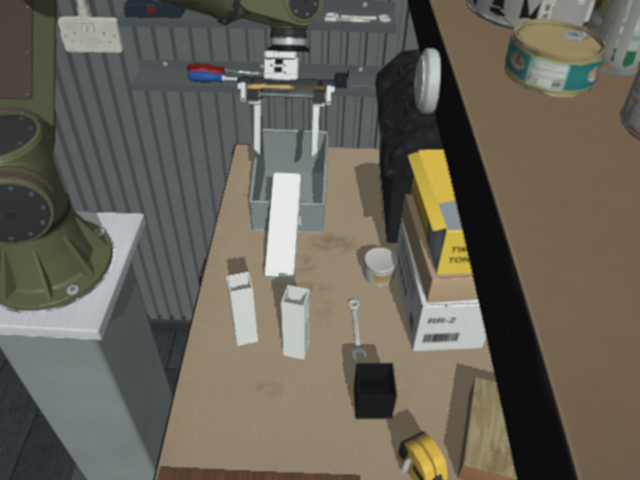

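The view shows the tube released and resting on the lip, pixels (266–300, 173–275), with its mouth in the bin. Next is the regrip near the foot.

```bash
python3 - <<'E'
from h import *
Rt=tool(89,30); tz=Rt.apply([0,0,1]); T=tcp([.467,.002,.048],Rt); pre=T-.1*tz; print(tz,pre,T)
e=plan([(100,[.468,.05,.24],tool(89,-5),4),(100,pre-.02*tz,Rt,4),(100,T,Rt,6),(100,T,Rt,1),(40,T,Rt,1)]);print(e[0])
E
```

```text
[ 0.0087262   0.49992385 -0.8660254 ] [ 0.46629318 -0.03849383  0.11814806] [0.4671658  0.01149855 0.03154552]
[[100, -0.023, 0.0, -0.002, 0.0, 0.09, 0.0], [100, -0.022, 0.0, -0.004, 0.0, 0.08, 0.0], [100, -0.022, -0.001, -0.005, 0.01, 0.09, 0.0], [100, -0.021, 0.0, -0.008, 0.0, 0.09, 0.0], [100, -0.022, 0.0, 0.028, 0.0, 0.15, 0.0], [100, -0.027, 0.0, 0.025, 0.0, 0.16, 0.0], [100, -0.029, 0.0, 0.02, 0.0, 0.15, 0.0], [100, -0.033, 0.0, 0.015, 0.0, 0.15, 0.0]]
[[100, 0.0, 0.0, 0.02, 0.0, 0.0, 0.0], [100, 0.0, 0.0, 0.02, 0.0, 0.0, 0.0], [100, 0.0, 0.0, 0.02, 0.0, 0.0, 0.0], [100, 0.0, 0.001, 0.02, 0.0, 0.0, 0.0], [100, 0.0, 0.0, 0.02, 0.0, 0.0, 0.0], [100, 0.0, 0.0, 0.02, 0.0, 0.0, 0.0], [100, 0.0, 0.0, 0.0, 0.0, 0.0, 0.0], [40, 0.0, 0.0, 0.0, 0.0, 0.0, 0.0]]
[0.46740887 0.0113713  0.03155125]
```

Call:
servo_tool(plan=[[100, -0.023, 0, -0.002, 0, 0.09, 0], [100, -0.022, 0, -0.004, 0, 0.08, 0], [100, -0.022, -0.001, -0.005, 0.01, 0.09, 0], [100, -0.021, 0, -0.008, 0, 0.09, 0], [100, -0.022, 0, 0.028, 0, 0.15, 0], [100, -0.027, 0, 0.025, 0, 0.16, 0], [100, -0.029, 0, 0.02, 0, 0.15, 0], [100, -0.033, 0, 0.015, 0, 0.15, 0]])

```text
time_s: 9.25
ee_pos: [0.4645, -0.0526, 0.1301]
eef_rot: [-3.135, -0.524, 1.55]
force: [1.2, 1.0, -0.3]
grip_width: 0.094
grip_force: 0.0
```

Call:
servo_tool(plan=[[100, 0, 0, 0.02, 0, 0, 0], [100, 0, 0, 0.02, 0, 0, 0], [100, 0, 0, 0.02, 0, 0, 0], [100, 0, 0.001, 0.02, 0, 0, 0], [100, 0, 0, 0.02, 0, 0, 0], [100, 0, 0, 0.02, 0, 0, 0], [100, 0, 0, 0, 0, 0, 0], [40, 0, 0, 0, 0, 0, 0]])

```text
time_s: 10.25
ee_pos: [0.4655, 0.0076, 0.0262]
eef_rot: [-3.131, -0.52, 1.549]
force: [0.8, 0.2, -0.3]
grip_width: 0.0868
grip_force: 0.0
```

Call:
servo_tool(plan=[[40, 0, 0, 0, 0, 0, 0], [40, 0, 0, 0, 0, 0, 0], [40, 0, 0, 0, 0, 0, 0], [40, 0, 0, 0, 0, 0, 0], [40, 0, 0, 0, 0, 0, 0], [40, 0, 0, 0, 0, 0, 0], [40, 0, 0, 0, 0, 0, 0], [40, 0, 0, 0, 0, 0, 0]])

```text
time_s: 11.25
ee_pos: [0.4651, 0.0077, 0.0254]
eef_rot: [-3.13, -0.52, 1.548]
force: [1.2, -3.3, 3.3]
grip_width: 0.0516
grip_force: 59.9
```

```bash
python3 - <<'E'
from h import *
say(); P=cloud(shot('side','side3.png')); p,r=cur(); tz=r.apply([0,0,1])
tilt0=np.degrees(np.arcsin(tz[1])); g=p-.019*tz; print('grasp',g,tilt0)
def k(y,z,elev):
    Q=tool(89,tilt0-(29-elev)); return (40,tcp([.467+(y)*.017,y,z],Q),Q)
w=[(*k(.001,.09,25),6),(*k(.03,.15,0),7),(*k(.06,.20,-25),6),(*k(.085,.235,-50),8),(*k(.102,.248,-58),5)]
e=plan(w); print(e[0],e[1].apply([0,0,1]))
E
```

```text
11.25 [0.465 0.008 0.025] z [ 0.     0.497 -0.868] y [ 1.    -0.017 -0.01 ] q [-0.34  0.46  1.88  0.56  1.06 -0.67] F [ 1.2 -3.3  3.3] 0.051557567909970944 59.910571575164795
grasp [ 0.46510232 -0.00168788  0.04186217] 29.791632020851043
[[40, 0.004, 0.0, -0.007, 0.0, -0.01, 0.0], [40, 0.004, 0.001, -0.007, 0.0, -0.01, 0.0], [40, 0.004, 0.0, -0.006, 0.0, -0.01, 0.0], [40, 0.004, 0.0, -0.007, -0.01, -0.02, 0.0], [40, 0.004, 0.0, -0.007, 0.0, -0.01, 0.0], [40, 0.004, 0.001, -0.007, 0.0, -0.01, 0.0], [40, 0.006, 0.0, -0.006, 0.0, -0.06, 0.0], [40, 0.006, 0.0, -0.007, 0.0, -0.06, 0.0]]
[[40, 0.006, 0.0, -0.007, 0.0, -0.07, 0.0], [40, 0.005, 0.0, -0.007, 0.0, -0.06, 0.0], [40, 0.004, 0.0, -0.007, 0.0, -0.06, 0.0], [40, 0.004, 0.0, -0.008, 0.0, -0.06, 0.0], [40, 0.004, 0.0, -0.008, 0.0, -0.07, 0.0], [40, 0.004, 0.0, -0.009, 0.0, -0.07, 0.0], [40, 0.003, 0.0, -0.008, 0.0, -0.07, 0.0], [40, 0.002, 0.0, -0.01, 0.0, -0.08, 0.0]]
[[40, 0.002, 0.0, -0.009, 0.0, -0.07, 0.0], [40, 0.001, 0.0, -0.009, 0.0, -0.07, 0.0], [40, 0.001, -0.001, -0.01, 0.0, -0.07, 0.0], [40, 0.0, 0.0, -0.005, 0.0, -0.05, 0.0], [40, 0.0, 0.0, -0.006, 0.0, -0.06, 0.0], [40, -0.001, 0.0, -0.005, 0.0, -0.05, 0.0], [40, -0.001, 0.0, -0.006, 0.0, -0.06, 0.0], [40, -0.001, 0.0, -0.005, 0.0, -0.05, 0.0]]
[[40, -0.001, 0.0, -0.005, 0.0, -0.06, 0.0], [40, -0.002, 0.0, -0.005, 0.0, -0.05, 0.0], [40, -0.002, 0.0, -0.005, 0.0, -0.06, 0.0], [40, 0.0, 0.0, -0.004, 0.0, -0.03, 0.0], [40, -0.001, 0.0, -0.005, 0.0, -0.03, 0.0], [40, 0.0, 0.0, -0.004, 0.0, -0.02, 0.0], [40, -0.001, 0.0, -0.005, 0.0, -0.03, 0.0], [40, -0.001, 0.0, -0.004, 0.0, -0.03, 0.0]]
[0.46824745 0.08596014 0.2380839 ] [-0.01874993 -0.84133957 -0.54018161]
```

View pics/side3.png

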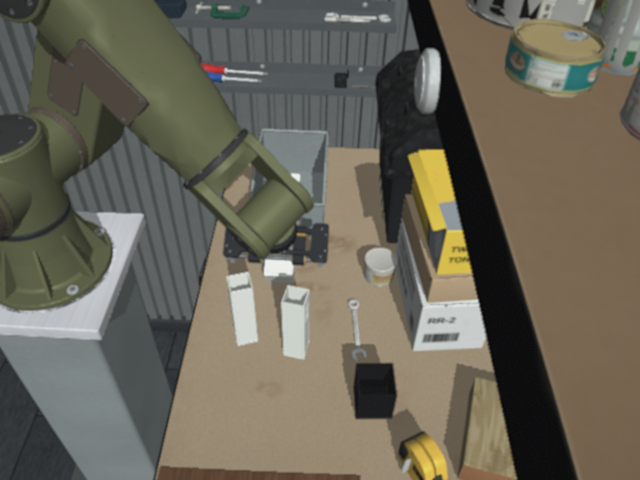

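The tube is gripped low by the foot, whose end shows at about (280,268). Now the tip-up.

Call:
servo_tool(plan=[[40, 0.004, 0, -0.007, 0, -0.01, 0], [40, 0.004, 0.001, -0.007, 0, -0.01, 0], [40, 0.004, 0, -0.006, 0, -0.01, 0], [40, 0.004, 0, -0.007, -0.01, -0.02, 0], [40, 0.004, 0, -0.007, 0, -0.01, 0], [40, 0.004, 0.001, -0.007, 0, -0.01, 0], [40, 0.006, 0, -0.006, 0, -0.06, 0], [40, 0.006, 0, -0.007, 0, -0.06, 0]])

```text
time_s: 12.3
ee_pos: [0.4674, 0.0153, 0.09]
eef_rot: [-3.14, -0.328, 1.548]
force: [1.3, 0.2, -3.1]
grip_width: 0.0513
grip_force: 59.9
```

Call:
servo_tool(plan=[[40, 0.006, 0, -0.007, 0, -0.07, 0], [40, 0.005, 0, -0.007, 0, -0.06, 0], [40, 0.004, 0, -0.007, 0, -0.06, 0], [40, 0.004, 0, -0.008, 0, -0.06, 0], [40, 0.004, 0, -0.008, 0, -0.07, 0], [40, 0.004, 0, -0.009, 0, -0.07, 0], [40, 0.003, 0, -0.008, 0, -0.07, 0], [40, 0.002, 0, -0.01, 0, -0.08, 0]])

```text
time_s: 13.3
ee_pos: [0.4679, 0.0413, 0.1577]
eef_rot: [-3.141, 0.213, 1.549]
force: [-0.5, 0.6, -3.8]
grip_width: 0.0516
grip_force: 59.9
```

```bash
python3 - <<'E'
from h import *
say(); P=cloud(shot('side','side4.png'))
E
```

```text
13.3 [0.468 0.041 0.158] z [-0.006 -0.211 -0.978] y [ 1.    -0.022 -0.001] q [ 0.13  0.2   1.78 -0.22  1.21  0.24] F [-0.5  0.6 -3.8] 0.051627279494809795 59.88636016845703
```

View pics/side4.png

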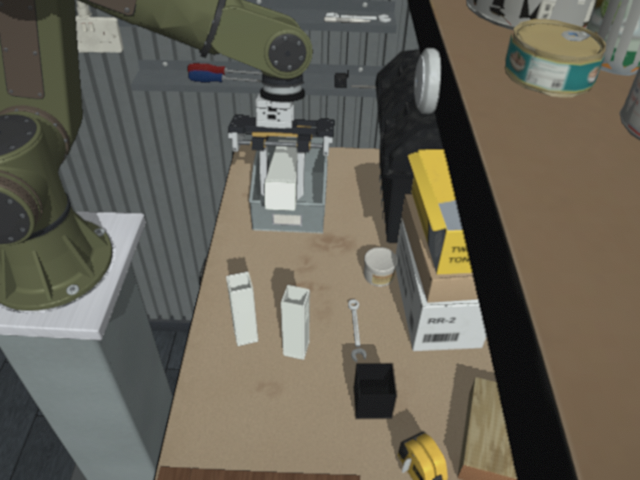

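The foot end at (281,192) is lifted and clear of the lip. The mouth is over the bin and the bin is in place, so I'll continue.

Call:
servo_tool(plan=[[40, 0.002, 0, -0.009, 0, -0.07, 0], [40, 0.001, 0, -0.009, 0, -0.07, 0], [40, 0.001, -0.001, -0.01, 0, -0.07, 0], [40, 0, 0, -0.005, 0, -0.05, 0], [40, 0, 0, -0.006, 0, -0.06, 0], [40, -0.001, 0, -0.005, 0, -0.05, 0], [40, -0.001, 0, -0.006, 0, -0.06, 0], [40, -0.001, 0, -0.005, 0, -0.05, 0]])

```text
time_s: 14.35
ee_pos: [0.4675, 0.0639, 0.2078]
eef_rot: [-3.139, 0.691, 1.55]
force: [-0.3, -0.9, -3.1]
grip_width: 0.0517
grip_force: 59.9
```

Call:
servo_tool(plan=[[40, -0.001, 0, -0.005, 0, -0.06, 0], [40, -0.002, 0, -0.005, 0, -0.05, 0], [40, -0.002, 0, -0.005, 0, -0.06, 0], [40, 0, 0, -0.004, 0, -0.03, 0], [40, -0.001, 0, -0.005, 0, -0.03, 0], [40, 0, 0, -0.004, 0, -0.02, 0], [40, -0.001, 0, -0.005, 0, -0.03, 0], [40, -0.001, 0, -0.004, 0, -0.03, 0]])

```text
time_s: 15.35
ee_pos: [0.4682, 0.0862, 0.2383]
eef_rot: [-3.14, 1.002, 1.551]
force: [0.4, 0.2, -3.1]
grip_width: 0.0518
grip_force: 59.9
```

Call:
servo_tool(plan=[[40, 0, 0, 0, 0, 0, 0], [40, 0, 0, 0, 0, 0, 0], [40, 0, 0, 0, 0, 0, 0], [40, 0, 0, 0, 0, 0, 0], [40, 0, 0, 0, 0, 0, 0], [40, 0, 0, 0, 0, 0, 0], [40, 0, 0, 0, 0, 0, 0], [40, 0, 0, 0, 0, 0, 0]])

```text
time_s: 16.35
ee_pos: [0.4681, 0.0861, 0.238]
eef_rot: [-3.139, 1.0, 1.551]
force: [0.7, -0.7, -1.9]
grip_width: 0.0514
grip_force: 59.9
```

```bash
python3 - <<'E'
from h import *
say(); c=shot('side'); t=shot('top')
a=c['pixels'][100:250,210:360,::-1]; b=t['pixels'][220:340,140:290,::-1]
a=cv2.resize(np.array(a),(400,400)); b=cv2.resize(np.array(b),(400,400)); cv2.imwrite('pics/pour.png',np.hstack([a,b]))
E
```

```text
16.35 [0.468 0.086 0.238] z [-0.019 -0.841 -0.54 ] y [ 1.    -0.022 -0.001] q [ 0.52  0.43  1.57 -0.82  1.74  0.66] F [ 0.7 -0.7 -1.9] 0.051365866435721205 59.891273975372314
```

View pics/pour.png

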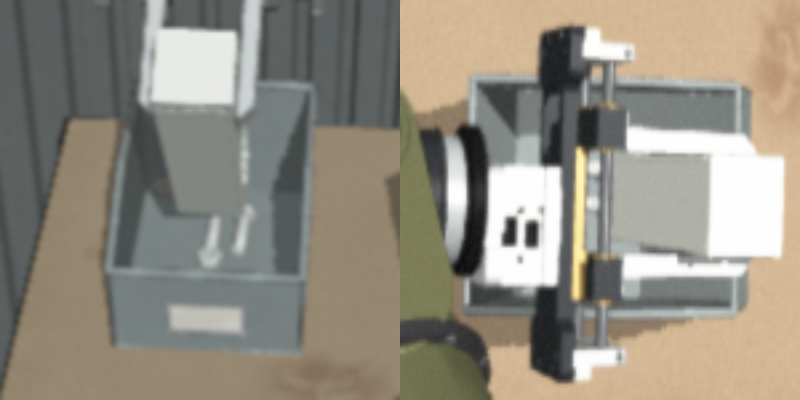

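Both bolts lie in the bin (left panel, about (210,245) and (243,228)) and the load has dropped by about the weight of the parts. Now I'll put the tube back by the reverse path and look for the nuts.

```bash
python3 - <<'E'
from h import *
tilt0=29.8
def k(y,z,elev,x=None):
    Q=tool(89,tilt0-(29-elev)); return (40,tcp([x or .467+y*.017,y,z],Q),Q)
w=[(*k(.085,.235,-50),3),(*k(.06,.20,-25),7),(*k(.03,.15,0),7),(*k(.001,.09,25),7),(*k(-.001,.06,29),4),(*k(-.0017,.044,29.3),4)]
e=plan(w); print(e[0],e[1].apply([0,0,1]))
E
```

```text
[[40, 0.002, 0.0, 0.007, 0.0, 0.05, 0.0], [40, 0.001, 0.0, 0.007, 0.0, 0.04, 0.0], [40, 0.001, 0.0, 0.007, 0.0, 0.05, 0.0], [40, 0.003, 0.0, 0.006, 0.0, 0.06, 0.0], [40, 0.002, 0.0, 0.006, 0.0, 0.07, 0.0], [40, 0.002, 0.0, 0.006, 0.0, 0.06, 0.0], [40, 0.001, 0.0, 0.006, 0.0, 0.06, 0.0], [40, 0.001, 0.0, 0.006, 0.0, 0.06, 0.0]]
[[40, 0.001, 0.0, 0.006, 0.0, 0.07, 0.0], [40, 0.0, 0.001, 0.007, 0.0, 0.06, 0.0], [40, 0.0, 0.0, 0.008, 0.0, 0.06, 0.0], [40, 0.0, 0.0, 0.008, 0.0, 0.06, 0.0], [40, -0.001, 0.0, 0.008, 0.0, 0.07, 0.0], [40, -0.001, 0.0, 0.008, 0.0, 0.06, 0.0], [40, -0.002, 0.0, 0.007, 0.0, 0.06, 0.0], [40, -0.003, 0.0, 0.008, 0.0, 0.06, 0.0]]
[[40, -0.002, 0.0, 0.008, 0.0, 0.06, 0.0], [40, -0.003, 0.0, 0.008, 0.0, 0.06, 0.0], [40, -0.004, 0.0, 0.008, 0.0, 0.07, 0.0], [40, -0.004, 0.0, 0.008, 0.0, 0.06, 0.0], [40, -0.005, 0.0, 0.007, 0.0, 0.06, 0.0], [40, -0.005, 0.0, 0.008, 0.0, 0.06, 0.0], [40, -0.005, 0.0, 0.007, 0.0, 0.07, 0.0], [40, -0.006, 0.0, 0.006, 0.0, 0.06, 0.0]]
[[40, -0.003, 0.0, 0.007, 0.0, 0.02, 0.0], [40, -0.004, 0.0, 0.006, 0.0, 0.02, 0.0], [40, -0.003, 0.0, 0.006, 0.0, 0.01, 0.0], [40, -0.004, 0.0, 0.007, 0.0, 0.02, 0.0], [40, -0.002, 0.0, 0.003, 0.0, 0.0, 0.0], [40, -0.002, 0.0, 0.004, 0.0, 0.0, 0.0], [40, -0.002, 0.0, 0.003, 0.0, 0.0, 0.0], [40, -0.003, 0.0, 0.003, 0.0, 0.01, 0.0]]
[0.46719917 0.00740345 0.02754744] [ 0.0099338   0.50549318 -0.86277341]
```

Call:
servo_tool(plan=[[40, 0.002, 0, 0.007, 0, 0.05, 0], [40, 0.001, 0, 0.007, 0, 0.04, 0], [40, 0.001, 0, 0.007, 0, 0.05, 0], [40, 0.003, 0, 0.006, 0, 0.06, 0], [40, 0.002, 0, 0.006, 0, 0.07, 0], [40, 0.002, 0, 0.006, 0, 0.06, 0], [40, 0.001, 0, 0.006, 0, 0.06, 0], [40, 0.001, 0, 0.006, 0, 0.06, 0]])

```text
time_s: 17.45
ee_pos: [0.4674, 0.0573, 0.1941]
eef_rot: [-3.141, 0.548, 1.549]
force: [0.2, 0.1, -2.0]
grip_width: 0.0517
grip_force: 59.9
```

Call:
servo_tool(plan=[[40, 0.001, 0, 0.006, 0, 0.07, 0], [40, 0, 0.001, 0.007, 0, 0.06, 0], [40, 0, 0, 0.008, 0, 0.06, 0], [40, 0, 0, 0.008, 0, 0.06, 0], [40, -0.001, 0, 0.008, 0, 0.07, 0], [40, -0.001, 0, 0.008, 0, 0.06, 0], [40, -0.002, 0, 0.007, 0, 0.06, 0], [40, -0.003, 0, 0.008, 0, 0.06, 0]])

```text
time_s: 18.45
ee_pos: [0.4678, 0.0325, 0.1384]
eef_rot: [-3.141, 0.048, 1.549]
force: [0.7, -0.4, -3.1]
grip_width: 0.0519
grip_force: 59.9
```

```bash
python3 - <<'E'
from h import *
say(); c=shot('side'); t=shot('top')
a=c['pixels'][100:250,210:360,::-1]; b=t['pixels'][220:340,140:290,::-1]
a=cv2.resize(np.array(a),(400,400)); b=cv2.resize(np.array(b),(400,400)); cv2.imwrite('pics/ret.png',np.hstack([a,b]))
E
```

```text
18.45 [0.468 0.033 0.138] z [-0.002 -0.048 -0.999] y [ 1.    -0.022 -0.   ] q [ 0.02  0.19  1.82 -0.05  1.13  0.06] F [ 0.7 -0.4 -3.1] 0.05191198681302731 59.889729022979736
```

View pics/ret.png

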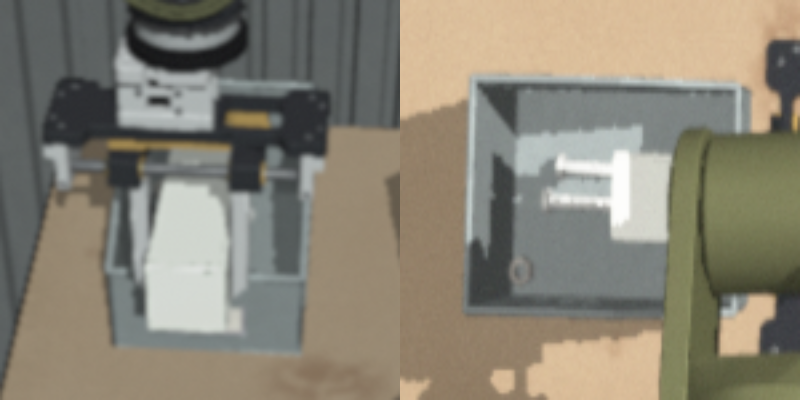

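Top panel: both bolts at (585,165) and (580,200), and one nut at (520,270). The second nut may be hidden under the tube or the arm. I'll go on setting the tube down.

Call:
servo_tool(plan=[[40, -0.002, 0, 0.008, 0, 0.06, 0], [40, -0.003, 0, 0.008, 0, 0.06, 0], [40, -0.004, 0, 0.008, 0, 0.07, 0], [40, -0.004, 0, 0.008, 0, 0.06, 0], [40, -0.005, 0, 0.007, 0, 0.06, 0], [40, -0.005, 0, 0.008, 0, 0.06, 0], [40, -0.005, 0, 0.007, 0, 0.07, 0], [40, -0.006, 0, 0.006, 0, 0.06, 0]])

```text
time_s: 19.55
ee_pos: [0.4672, 0.0092, 0.0728]
eef_rot: [-3.14, -0.45, 1.549]
force: [0.4, -0.1, -2.2]
grip_width: 0.0518
grip_force: 59.9
```

```bash
python3 - <<'E'
from h import *
say(); t=shot('top'); P=cloud(t); x,y,z=P[...,0],P[...,1],P[...,2]
m=(x>.402)&(x<.538)&(y>.125)&(y<.315)&(z>.0065)&(z<.05)
n,l,s,c=cv2.connectedComponentsWithStats(m.astype(np.uint8))
for i in range(1,n):
    if s[i,4]>4: q=P[l==i]; print(s[i],np.median(q,0).round(3),q.min(0).round(3),q.max(0).round(3))
cv2.imwrite('pics/bin.png',cv2.resize(np.array(t['pixels'][225:330,150:290,::-1]),None,fx=5,fy=5,interpolation=cv2.INTER_CUBIC))
E
```

```text
19.55 [0.467 0.009 0.073] z [ 0.008  0.435 -0.9  ] y [ 1.    -0.021 -0.002] q [-0.31  0.35  1.87  0.49  1.11 -0.55] F [ 0.4 -0.1 -2.2] 0.051758876312937234 59.88986670970917
[197 266  24   8 112] [0.487 0.26  0.013] [0.481 0.232 0.007] [0.498 0.288 0.023]
[192 277  38   9 170] [0.463 0.255 0.013] [0.454 0.212 0.007] [0.472 0.299 0.021]
[185 297   4   9  24] [0.418 0.309 0.012] [0.407 0.306 0.007] [0.426 0.314 0.017]
```

View pics/bin.png

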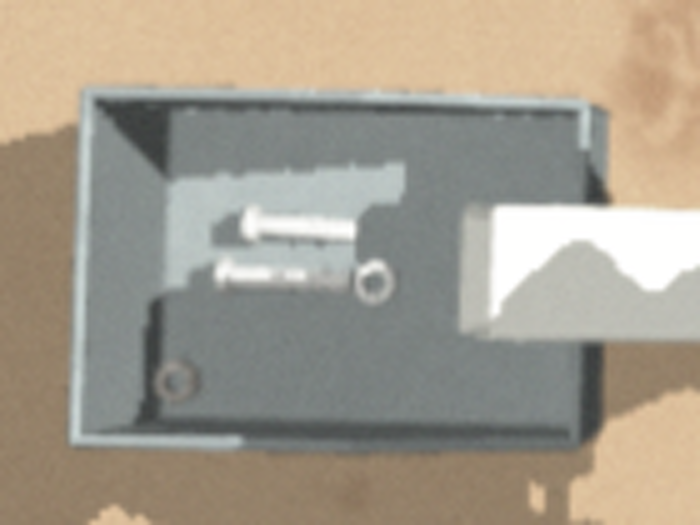

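All four parts are in the bin: bolts at (300,225) and (285,272), nuts at (375,283) and (175,380). Now I'll set the foot down.

Call:
servo_tool(plan=[[40, -0.003, 0, 0.007, 0, 0.02, 0], [40, -0.004, 0, 0.006, 0, 0.02, 0], [40, -0.003, 0, 0.006, 0, 0.01, 0], [40, -0.004, 0, 0.007, 0, 0.02, 0], [40, -0.002, 0, 0.003, 0, 0, 0], [40, -0.002, 0, 0.004, 0, 0, 0], [40, -0.002, 0, 0.003, 0, 0, 0], [40, -0.003, 0, 0.003, 0, 0.01, 0]])

```text
time_s: 20.6
ee_pos: [0.4673, 0.0075, 0.0275]
eef_rot: [-3.141, -0.53, 1.549]
force: [0.4, 0.3, -2.2]
grip_width: 0.0517
grip_force: 59.9
```

```bash
python3 - <<'E'
from h import *
say(); P=cloud(np.load('top.npz')); q=P[293:309,177:193]; m=(q[...,2]>.008)&(q[...,2]<.03)
print(np.round(q[4:13,:,2]*1000,0).astype(int)); print(q[8,:,1].round(3)); print(q[:,8,0].round(3))
E
```

```text
20.6 [0.467 0.008 0.027] z [ 0.01   0.506 -0.863] y [ 1.    -0.021 -0.001] q [-0.35  0.46  1.88  0.58  1.07 -0.68] F [ 0.4  0.3 -2.2] 0.05166962130184142 59.89002227783203
[[41 32 29 19 14  8  1 15 10 12  7  3  3  5  3  4]
 [40 33 28 20 10  9 12  9 10 12 13 10  3  2  3  3]
 [45 30 23 21 15 10 12  6  1 12 11 12  3  3  4  3]
 [39 37 26 18 12 14  9  0  1  0 13 14  0  6  4  2]
 [37 36 29 20 10 16  8  4  5  4 14 13  1  5  5  3]
 [39 33 28 20 11 10 10  4  2 12 14 11  2  2  5  6]
 [39 35 25 20 12 11 12 14 10 17 11 13 -1  1  1  1]
 [39 35 24 18 12  4 16 12 10 15  1  6  2 -4  0 -1]
 [41 35 23 18  9  2  3  3 12  1  1  1  5  7  2  2]]
[0.324 0.322 0.322 0.323 0.324 0.319 0.319 0.318 0.316 0.314 0.308 0.306
 0.307 0.304 0.301 0.3  ]
[0.435 0.432 0.43  0.428 0.426 0.423 0.42  0.418 0.416 0.414 0.412 0.409
 0.407 0.404 0.402 0.4  ]
```

Call:
servo_tool(plan=[[40, -0.001, 0, 0.001, 0, 0, 0], [40, 0, 0, 0, 0, 0, 0], [40, 0, 0, 0.001, 0, 0, 0], [40, 0, 0, 0, 0, 0, 0], [40, -0.001, 0, 0.001, 0, 0, 0], [40, 0, 0, 0, 0, 0, 0], [40, 0, 0, 0, 0, 0, 0], [40, 0, 0, 0, 0, 0, 0]])

```text
time_s: 21.6
ee_pos: [0.4676, 0.0073, 0.0252]
eef_rot: [-3.142, -0.531, 1.549]
force: [-6.7, -2.5, 19.4]
grip_width: 0.0519
grip_force: 60.0
```

The foot is down and pressing. I'll ease up 1 mm, open and withdraw.

Call:
servo_tool(plan=[[40, 0, 0, -0.001, 0, 0, 0], [40, 0, 0, 0, 0, 0, 0], [50, 0, 0, 0, 0, 0, 0], [65, 0, 0, 0, 0, 0, 0], [80, 0, 0, 0, 0, 0, 0], [100, 0, 0, 0, 0, 0, 0], [100, 0, 0, 0, 0, 0, 0], [100, 0, 0, 0, 0, 0, 0]])

```text
time_s: 22.6
ee_pos: [0.4672, 0.0067, 0.0248]
eef_rot: [-3.14, -0.53, 1.548]
force: [0.5, -0.4, -0.5]
grip_width: 0.0936
grip_force: 0.0
```

Call:
servo_tool(plan=[[100, 0, 0, -0.01, 0, 0, 0], [100, 0, 0, -0.02, 0, 0, 0], [100, 0, 0, -0.03, 0, 0, 0], [100, 0, 0, -0.04, 0, 0, 0], [100, 0, 0, -0.04, 0, 0, 0], [100, 0, 0, 0, 0, 0, 0], [100, 0, 0, 0, 0, 0, 0], [100, 0, 0, 0, 0, 0, 0]])

```text
time_s: 23.6
ee_pos: [0.4654, -0.0635, 0.1448]
eef_rot: [-3.138, -0.531, 1.548]
force: [-0.8, 0.4, 0.1]
grip_width: 0.0942
grip_force: 0.0
```

```bash
python3 - <<'E'
from h import *
say(); c=shot('side','end.png'); P=cloud(c);x,y,z=P[...,0],P[...,1],P[...,2]
for lo in (-.04,0,.04): 
    s=P[(x>.43)&(x<.51)&(y>lo)&(y<lo+.01)&(z>.013)&(z<.15)]; print(lo,s.min(0).round(3),s.max(0).round(3))
b=P[(x>.3)&(x<.62)&(y>.1)&(y<.45)&(z>.03)&(z<.075)]; print(b.min(0),b.max(0))
E
```

```text
23.6 [ 0.465 -0.064  0.145] z [ 0.008  0.506 -0.862] y [ 1.    -0.021 -0.003] q [-0.48  0.31  1.76  0.48  1.36 -0.63] F [-0.8  0.4  0.1] 0.09423239101734175 0.0
-0.04 [ 0.44  -0.04   0.013] [ 0.493 -0.03   0.064]
0 [0.441 0.    0.056] [0.493 0.009 0.083]
0.04 [0.474 0.04  0.042] [0.495 0.05  0.106]
[0.48016102 0.11166204 0.03003278] [0.54706845 0.329221   0.07499434]
```

View pics/end.png

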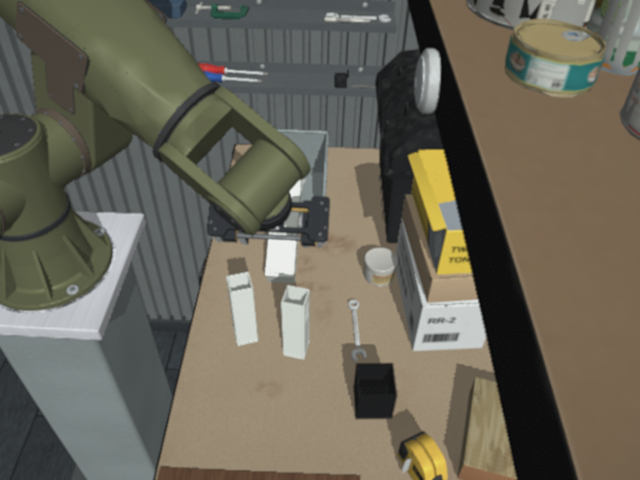

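The tube leans at about 30° with its foot at about (280,262), the bin is where it was, and the gripper is clear of everything. Handing in.

```bash
python3 -c "
from station import ctrl
print(ctrl.hand_in())"
```

```text
the job is handed in; nothing more can be done
None
```

I handed the job in at about 24 s: in the last pictures both bolts and both nuts lay in the bin and the empty tube leaned on the lip with its foot on the bench. The bin and the other things had not moved, but the hand-in call returned no verdict.

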